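# File the paddle board in the plate rack

## Task

Take the wooden paddle board that leans in the drip stand and stand it upright on its foot edge, handle up, in the one free slot of the wooden rack, down on the rack's floor and about centred along the slot. Lower it in, do not drop it, and let go. Leave the things already in the rack in their slots and do not knock the other things on the counter about.

Things in the scene. Friction and masses are not known exactly. Their poses are not given: they have to be found in the camera images.
- board_center (a point): Centre (half-way up, 90 mm above the foot edge) of the light-wood paddle board: panel 140 wide, 120 tall, 14 mm thick, with a handle 44 wide, 60 long, 14 mm thick on the middle of its top edge; 180 mm overall, about 0.2 kg. x: across its thickness, y: along its width, z: from foot edge to handle end. Starts leaning 22 degrees off upright in the drip stand, handle up, top towards the robot.
- board_handle (a point): Centre of the paddle board's handle, 150 mm above the foot edge (30 mm below the handle's end); same axes as the board.
- board_foot (a point): Middle of the paddle board's foot edge (opposite the handle); same axes as the board.
- stand: Drip stand, fixed: white tray 150 x 190 x 8 mm with a low lip (to 18 mm height) behind the board's foot, and two steel wire props under the board's lower face, reaching 85 mm along the board from its foot. Origin: centre of its underside. The board leans towards its -x side.
- rack: Wooden rack, fixed: floor 172 x 120 mm, 18 mm above the counter. Five rows of two dowels (12 mm thick, tops 93 mm above the counter, 80 mm apart along y) form four slots along its y axis, each 24 mm wide, centred at x = -54, -18, 18 and 54 mm. Three are taken; which one is free changes. Origin: centre of its underside.
- free_slot (a point): Middle of the floor of the rack's free slot, 18 mm above the counter. Its x axis runs across the slot (24 mm wide), y along it, z up; the board's thickness goes along x and its width along y.
- small_board_mid (a point): Centre of the dark wooden board 13 x 125 x 92 mm (thickness, width, height) standing in the rack.
- serving_plate_mid (a point): Centre of the oblong ceramic plate 11 x 150 x 98 mm (thickness, width, height) standing in the rack.
- baking_sheet_mid (a point): Centre of the small metal baking sheet 10 x 160 x 105 mm (thickness, width, height) standing in the rack.
- bowl: Bystander: small white bowl, 90 mm across, 40 mm high, between rack and stand. Origin at its underside.
- mug: Bystander: blue mug, 95 mm high. Origin at its underside.
- jar: Bystander: glass jar, 72 mm across, 120 mm high. Origin at its underside.
- spatula: Bystander: spatula, 260 mm long, lying flat. Origin at its underside.
- dish: Bystander: white plate, 170 mm across, lying flat. Origin at its underside.
Things that resemble listed ones, but are neither listed nor needed, are in the scene too. What is shaped like the part that bears baking_sheet_mid but yellow is not meant.

How it is judged:
By the outcome, as a careful person would: the job done as asked, in the order asked, and still so for the second after the job is handed in, with the robot touching nothing.
It also fails if it takes over 42 s, if anything falls off the work surface, if the arm or the gripper's body presses on something with over 40 N, if the wrist force passes 120 N, or if a joint passes its speed limit or range.

## Robot

A 7-joint arm with a two-finger parallel gripper is mounted at the origin on the work surface. World frame = base frame: x ahead of the robot, y to its left, z up, the work surface at z = 0. Lengths are in m, angles in rad, forces in N, time in s.
With the tool pointing down it reaches from about 0.425 to 0.875 m from the base axis. Payload 4.7 kg.
Tool frame: the origin (TCP) lies at the very end of the fingers, on their centre line; the grasp point (between the pads) lies 19 mm behind it; z points along the fingers, y is the line along which they close (so a half turn about z gives the same grasp; the last joint's range is limited). The gripper opens to 87 mm and grips with 3 to 60 N. Pads are 19 mm wide; open, the fingers measure 117 mm over their backs; the gripper's body (75 mm by 190 mm) begins 51 mm behind the grasp point.
Start: joints at [1.208, 0.321, -0.07, 1.45, 0.023, 1.371, -0.057], TCP at [0.239, -0.604, 0.223] pointing down, gripper open.
Joint ranges: [-2.86, 2.86], [-0.3, 2.09], [-1.38, 1.24], [0.06, 2.45], [-1.56, 4.7], [0.09, 2.05], [-2.69, 2.69]. Speed limits (rad/s): [2.57, 2.57, 3.14, 3.14, 3.14, 3.14, 3.14].

## Interface

Orientations are given as a rotation vector (axis times angle).
In Python, from bench import ctrl, get_image, job gives the robot as it stands.
- The arm moves only by the shell command python3 -m crank 'ROWS' [FORCE]. ROWS is JSON, a list that holds one entry, the list of rows, each a list of 5 numbers: the shift along the tool's x, y, z in mm, then the turn about the tool's z in rad, then the closure, from -1 (fully open) to 1 (shut), so that 0 is half open. A call has 1 to 10 rows; each row shifts and turns the commanded pose from where the row before left it, along the tool's axes as they then stand; what a row does not reach is not made up. A row lasts 1/12 s, in which the tool goes at most 41.7 mm and 7.16 degrees, less where a joint would pass 70% of its speed; a pose out of reach is approached as far as the arm can. A call with a gripper value outside its range is refused whole. The fingers move at their own pace and stop on an object; FORCE is the grip in N (left out, the last holds). Time passes only in rows, so rows that do not move let the fingers close. It gives the time, the measured TCP pose, the force, the opening and the grip force at its end, in the units of the state.
- ctrl.get_state(): the state, without advancing time (a new reading comes with each control period).
- get_image(name): name is "side" or "top" or "wrist"; returns a dict with "pixels" (400x640x3 uint8, red, green, blue), "fx", "fy", "cx", "cy" (pixels), "T" (4x4, takes a point from camera to world coordinates); the wrist camera has in their place "T_tool_cam" (4x4, takes a point from camera to tool coordinates, whose origin is the TCP and whose axes are the flange's). Camera axes: x right, y down, z forward; pixel columns grow to the right and rows downward; lengths in m; the calibration is good to about 2 mm. A picture is of the moment at which its call begins: read the wrist's pose just before it. There is no depth.
- job.close_job(): hands the job in; it is judged then, once.
The state is a dict: "time": time; "joint_positions": joint angles; "qd": joint speeds; "joint_torque": joint torques, N m; "position": TCP position; "tool_rot": TCP orientation; "ft_force": force on the tool from outside, world axes, zero at the start; "torque": the same for the moment, N m; "grip_width": opening from 0.0 (shut) to 1.0 (fully open); "grip_force": force on a finger pad.
Only numpy, scipy, OpenCV 4.12 (cv2) and the standard library are available. Lean on these libraries where they do the work, as an engineer would, in place of code of your own. Each camera call takes 0.05 s, during which the arm holds its last target. There are 200 camera calls.

## Working session

There is one attempt and no reset: what is moved stays moved. The work goes in short steps, Python scripts to look and compute and a shell command to move; the robot and the scene stay as the last step left them, time stands still between calls to the robot, and variables do not carry over. Pictures are saved under pics/ and viewed, at most 10 in all, crops included, and the job is handed in when it is done.

```bash
ls; mkdir -p pics; python3 - <<'E'
from bench import ctrl,get_image,job
import cv2,numpy as np
s=ctrl.get_state();print(s)
for n in("top","side"):
    i=get_image(n);cv2.imwrite(f"pics/{n}0.png",i["pixels"][:,:,::-1]);print(n,i["fx"],i["fy"],i["cx"],i["cy"],np.round(i["T"],4).tolist())
i=get_image("wrist");print(np.round(i["T_tool_cam"],4).tolist(),i["fx"])
E
```

```text
pics
{'time': 0.0, 'joint_positions': array([ 1.20810351,  0.32186514, -0.07009261,  1.45167984,  0.02259599,
        1.37079265, -0.05688421]), 'qd': array([-6.49598349e-04, -2.31984710e-03, -2.16144915e-03, -7.64914436e-04,
        1.04884429e-03,  3.97159066e-04, -2.79258994e-06]), 'joint_torque': array([-1.95678736e-04, -4.91286349e+01, -4.03940147e-01, -3.12532282e+01,
       -6.39695465e-02,  4.37951228e-02,  1.73227936e-04]), 'position': array([ 0.23891553, -0.60390039,  0.22143178]), 'tool_rot': array([-3.08411887e+00, -5.88095145e-01,  7.16101103e-04]), 'ft_force': array([ 0.05851816, -0.66398049,  0.11383754]), 'torque': array([ 0.00209387, -0.03130238,  0.0076744 ]), 'grip_force': 0.0, 'grip_width': 0.9980543761925491}
top 393.31072349631404 393.31072349631404 324.3606935319075 206.08382123339408 [[0.0106, -0.9962, 0.0868, 0.4994], [-0.9998, -0.0122, -0.0177, -0.0038], [0.0187, -0.0866, -0.9961, 1.3405], [0.0, 0.0, 0.0, 1.0]]
side 398.16250280236517 398.16250280236517 319.00324005367946 194.5746029024057 [[0.9986, -0.0104, 0.052, 0.5003], [-0.0496, -0.5288, 0.8473, -1.2114], [0.0187, -0.8487, -0.5286, 0.8801], [0.0, 0.0, 0.0, 1.0]]
[[0.0003, -0.964, -0.2659, 0.0734], [1.0, 0.0002, 0.0004, 0.001], [-0.0003, -0.2659, 0.964, -0.1611], [0.0, 0.0, 0.0, 1.0]] 277.59778956576633
```

View pics/top0.png

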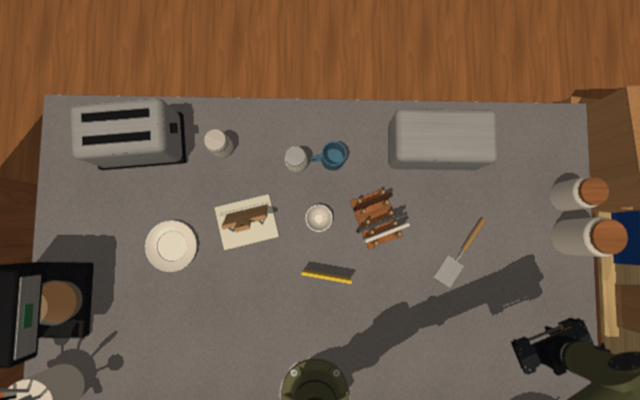

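View pics/side0.png

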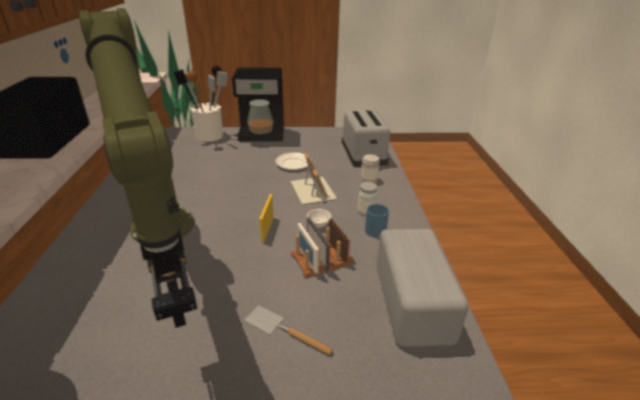

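The top view shows the leaning board in the white stand at (246,218), the bowl at (319,217), the rack at (380,217), the mug at (334,155), a jar at (297,158), another at (218,143), the dish at (171,246) and the spatula at (460,255). The yellow sheet at (328,272) is a decoy. In the side view the board is at (315,178) and the rack at (322,248).

Possible paddle boards are the light board in the stand at top (246,218), the dark board in the rack at (372,197) and the yellow sheet at (328,272). I choose the one in the stand and will check it in one close crop.

```bash
python3 - <<'E'
import cv2,numpy as np
t=cv2.imread("pics/top0.png");s=cv2.imread("pics/side0.png")
f=lambda im,x,y,w,h:cv2.resize(im[y:y+h,x:x+w],(400,300),interpolation=cv2.INTER_CUBIC)
o=np.vstack([np.hstack([f(t,206,188,80,60),f(t,340,185,80,60)]),np.hstack([f(s,275,145,80,60),f(s,285,215,80,60)])])
cv2.imwrite("pics/crop1.png",o)
E
```

```text
(no output)
```

View pics/crop1.png

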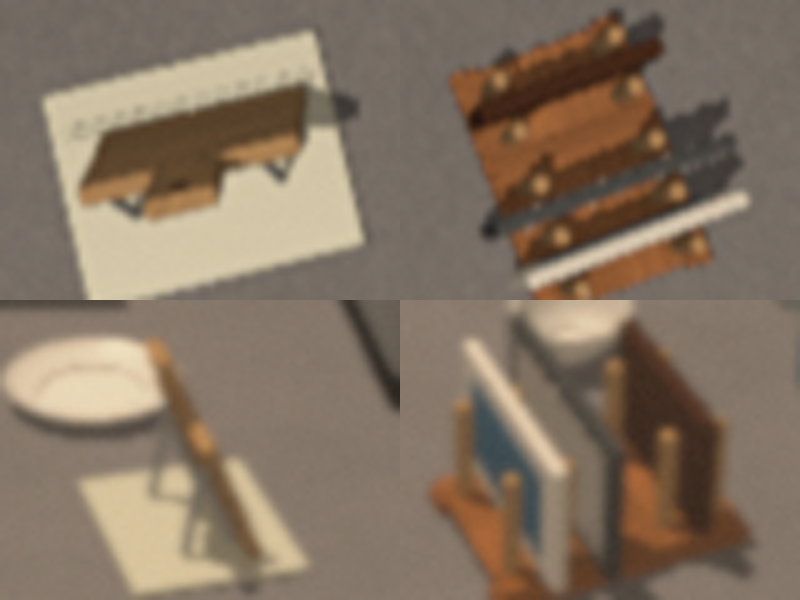

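The crops confirm the choice. The light paddle board leans in the stand, with its handle end at crop (183,205), so top pixel (242.5,229). In the rack the near slot holds the plate, the next holds the grey sheet, and the far slot holds the dark board. The free slot is between dowel rows 2 and 3, around crop (585,135), so top pixel (377,212).

```bash
cat > h.py <<'E'
import numpy as np,cv2
from scipy.spatial.transform import Rotation as R
from bench import ctrl,get_image,job
def ray(i,u,v,T=None):
    T=np.array(i["T"]) if T is None else T
    d=T[:3,:3]@np.array([(u-i["cx"])/i["fx"],(v-i["cy"])/i["fy"],1]);return T[:3,3],d
def plane(i,u,v,z,T=None):
    o,d=ray(i,u,v,T);return o+d*(z-o[2])/d[2]
def tri(r1,r2):
    (a,d),(b,e)=r1,r2
    s=np.linalg.lstsq(np.c_[d,-e],b-a,rcond=None)[0];p,q=a+s[0]*d,b+s[1]*e
    return (p+q)/2,np.linalg.norm(p-q)
def wT():
    s=ctrl.get_state();T=np.eye(4);T[:3,:3]=R.from_rotvec(s["tool_rot"]).as_matrix();T[:3,3]=s["position"];return T
E
python3 - <<'E'
from h import *
np.set_printoptions(precision=4,suppress=True)
t=get_image("top");s=get_image("side")
c=lambda u,v,x0,y0,U=0,V=0:((u-U+.5)/5-.5+x0,(v-V+.5)/5-.5+y0)
tr=lambda u,v:c(u,v,340,185,400)
rows=[[(500,78),(615,33)],[(517,130),(628,87)],[(540,183),(655,137)],[(562,237),(677,190)],[(580,288),(697,245)]]
P=np.array([[plane(t,*tr(*p),.093) for p in r] for r in rows])[:,:,:2]
d=P[:,1]-P[:,0];print("dowel gap",np.linalg.norm(d,axis=1),"pitch",np.diff(P.mean(1),axis=0))
a=d.sum(0);print("slot dir deg",np.degrees(np.arctan2(a[1],a[0])),"free",P[1:3].reshape(-1,2).mean(0),"rack centre",P.reshape(-1,2).mean(0))
ts=lambda u,v:c(u,v,206,188)
print("tray",[plane(t,*ts(*p),.008)[:2] for p in[(42,97),(313,32),(363,243)]])
for p in[(145,206),(220,192),(147,216),(220,203)]:print("hend",plane(t,*ts(*p),.177))
print("handle end tri",tri(ray(t,*ts(183,205)),ray(s,*c(158,350,275,145,0,300))))
print("panel top corners",[plane(t,*ts(*p),.12) for p in[(80,193),(304,142)]])
print(wT())
E
```

```text
dowel gap [0.0796 0.0765 0.0795 0.0795 0.0796] pitch [[-0.0339 -0.0096]
 [-0.0327 -0.016 ]
 [-0.0339 -0.014 ]
 [-0.0335 -0.012 ]]
slot dir deg -68.10269072181116 free [ 0.593  -0.1928] rack centre [ 0.5763 -0.2004]
tray [array([0.6079, 0.3459]), array([0.6545, 0.164 ]), array([0.5117, 0.1271])]
hend [0.5305 0.239  0.177 ]
hend [0.5392 0.1952 0.177 ]
hend [0.5246 0.2376 0.177 ]
hend [0.5328 0.195  0.177 ]
handle end tri (array([0.5324, 0.2167, 0.177 ]), np.float64(0.0022022445892652506))
panel top corners [array([0.5396, 0.2911, 0.12  ]), array([0.5727, 0.1539, 0.12  ])]
[[ 0.9298  0.368  -0.0004  0.239 ]
 [ 0.368  -0.9298  0.0007 -0.6042]
 [-0.0001 -0.0008 -1.      0.2221]
 [ 0.      0.      0.      1.    ]]
```

```bash
python3 -m crank '[[[31,-24,-4,0,-1],[31,-24,-4,0,-1],[31,-24,-4,0,-1],[31,-24,-4,0,-1],[31,-24,-4,0,-1],[31,-24,-4,0,-1],[31,-24,-4,0,-1],[31,-24,-4,0,-1],[31,-24,-4,0,-1],[31,-24,-4,0,-1]]]'
python3 -m crank '[[[20,0,0,-0.12,-1],[20,0,0,-0.12,-1],[0,0,0,-0.12,-1],[0,0,0,-0.12,-1],[0,0,0,-0.12,-1],[0,0,0,-0.12,-1],[0,0,0,-0.12,-1],[0,0,0,-0.12,-1],[0,0,0,-0.12,-1],[0,0,0,-0.12,-1]]]'
python3 - <<'E'
from h import *
np.set_printoptions(precision=4,suppress=True)
T=wT();print(T);i=get_image("wrist");cv2.imwrite("pics/w1.png",i["pixels"][:,:,::-1])
E
```

```text
time: 1.08
position: [0.4396, -0.2654, 0.2629]
tool_rot: [3.085, 0.588, 0.0]
ft_force: [0.4, -0.5, 0.0]
grip_width: 1.001
grip_force: 0.0
time: 1.92
position: [0.4751, -0.2503, 0.2625]
tool_rot: [-2.208, -2.235, 0.0]
ft_force: [-0.5, 0.2, -0.7]
grip_width: 1.003
grip_force: 0.0
[[-0.0119  0.9999 -0.0002  0.4751]
 [ 0.9999  0.0119 -0.0001 -0.2503]
 [-0.0001 -0.0002 -1.      0.2625]
 [ 0.      0.      0.      1.    ]]
```

View pics/w1.png

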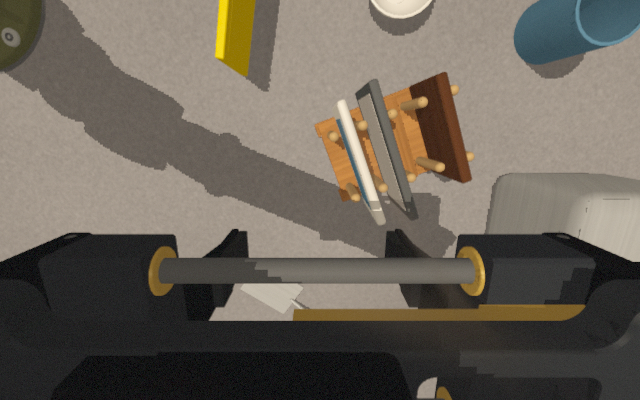

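The wrist view shows the rack at about (395,150). Dowel tops are at row 1 (454,90)/(470,156), row 2 (422,102)/(438,167), row 3 right (411,178) and row 5 (334,136)/(355,197). The free slot, around (412,140), is empty.

```bash
python3 - <<'E'
from h import *
np.set_printoptions(precision=4,suppress=True)
i=get_image("wrist");T=wT()@i["T_tool_cam"]
for p in[(454,90),(470,156),(422,102),(438,167),(411,178),(383,187),(355,197),(334,136)]:print(p,plane(i,*p,.093,T)[:2])
E
```

```text
(454, 90) [ 0.6286 -0.1393]
(470, 156) [ 0.6577 -0.2119]
(422, 102) [ 0.5944 -0.1521]
(438, 167) [ 0.6215 -0.2251]
(411, 178) [ 0.5905 -0.2386]
(383, 187) [ 0.5575 -0.25  ]
(355, 197) [ 0.524  -0.2628]
(334, 136) [ 0.4964 -0.1899]
```

```bash
python3 -m crank '[[[38,4,0,-0.12,-0.2],[38,4,0,-0.12,-0.2],[38,0,0,0,-0.2],[38,0,0,0,-0.2],[38,0,0,0,-0.2],[38,0,0,0,-0.2],[38,0,0,0,-0.2],[38,0,0,0,-0.2]]]'
```

```text
time: 2.68
position: [0.4219, 0.0488, 0.2626]
tool_rot: [1.937, 2.472, -0.0]
ft_force: [1.1, -0.3, 1.3]
grip_width: 0.609
grip_force: 0.0
```

```bash
python3 -m crank '[[[27,31,0,-0.01,-0.2],[27,31,0,0,-0.2],[27,31,0,0,-0.2],[27,31,0,0,-0.2],[27,31,0,0,-0.2],[0,0,0,0,-0.2],[0,0,0,0,-0.2]]]'
python3 - <<'E'
from h import *
np.set_printoptions(precision=4,suppress=True)
print(wT());i=get_image("wrist");cv2.imwrite("pics/w2.png",i["pixels"][:,:,::-1])
E
```

```text
time: 3.27
position: [0.5383, 0.2193, 0.2604]
tool_rot: [-1.914, -2.484, 0.001]
ft_force: [-0.0, -0.3, 0.2]
grip_width: 0.6
grip_force: 0.0
[[-0.2547  0.967  -0.0053  0.5383]
 [ 0.967   0.2548  0.0031  0.2193]
 [ 0.0043 -0.0043 -1.      0.2604]
 [ 0.      0.      0.      1.    ]]
```

View pics/w2.png

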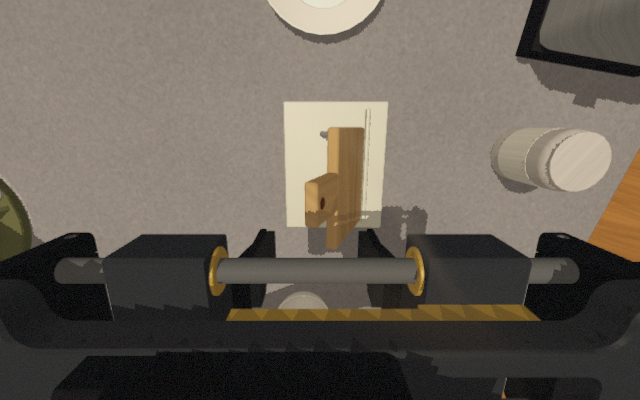

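The wrist view shows the handle end face at about (313,203) between the finger planes. The panel is behind it at (345,185) and the lip at (367,150).

```bash
python3 - <<'E'
from h import *
np.set_printoptions(precision=4,suppress=True)
i=get_image("wrist");T0=wT();T=T0@i["T_tool_cam"]
print(T0[:3,3])
for p,z in[((313,203),.177),((327,135),.121),((327,248),.121)]:
    q=plane(i,*p,z,T);print(q,"tool mm",(np.linalg.inv(T0)@np.r_[q,1])[:3]*1000)
E
```

```text
[0.5385 0.2162 0.2622]
[0.5356 0.2184 0.177 ] tool mm [ 2.9148 -2.1673 85.2127]
[0.5346 0.2792 0.121 ] tool mm [ 62.0301  12.2346 141.1749]
[0.5687 0.1536 0.121 ] tool mm [-68.1174  13.6204 141.2241]
```

```bash
python3 -m crank '[[[0,5,30,0,-0.2],[0,0,30,0,-0.2],[0,0,31,0,-0.2],[0,0,31,0,-0.2],[0,0,0,0,-0.2]]]' 15
python3 -m crank '[[[0,12,0,0,-0.2],[0,12,0,0,-0.2],[0,12,0,0,-0.2],[0,12,0,0,-0.2],[0,12,0,0,-0.2],[0,0,0,0,-0.2],[0,0,0,0,-0.2]]]' 15
python3 - <<'E'
from h import *
i=get_image("side");c=cv2.resize(i["pixels"][130:220,260:380,::-1],(800,600),interpolation=cv2.INTER_CUBIC);cv2.imwrite("pics/s2.png",c)
E
```

```text
time: 3.78
position: [0.5404, 0.2132, 0.1359]
tool_rot: [-1.924, -2.481, 0.014]
ft_force: [-1.2, -0.2, -0.0]
grip_width: 0.602
grip_force: 0.0
time: 4.37
position: [0.6025, 0.232, 0.1428]
tool_rot: [1.922, 2.483, 0.002]
ft_force: [-0.4, -0.3, 0.0]
grip_width: 0.601
grip_force: 0.0
```

View pics/s2.png

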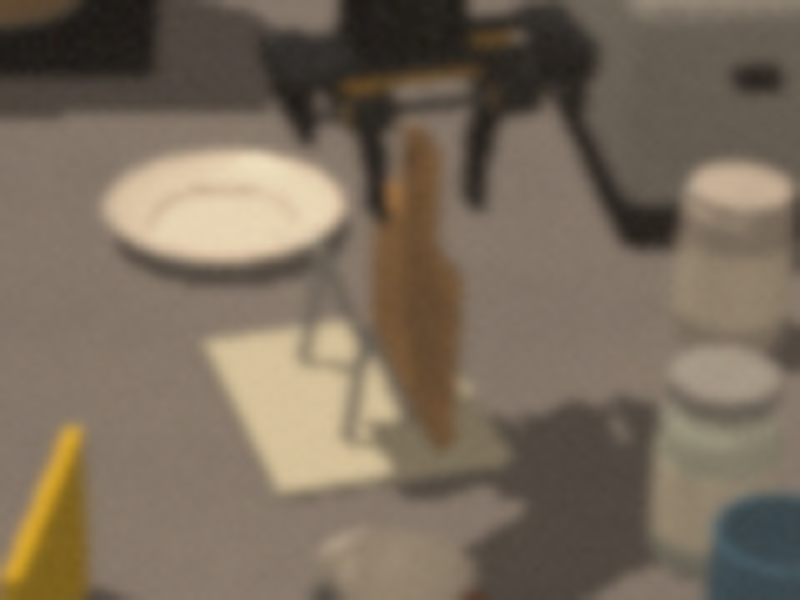

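The side crop shows the board nearly upright, with its handle at (420,170) between the two fingers. The foot is on the tray at (435,440). Close now.

```bash
python3 -m crank '[[[0,0,0,0,0.1],[0,0,0,0,0.3],[0,0,0,0,0.5],[0,0,0,0,0.7],[0,0,0,0,1],[0,0,0,0,1],[0,0,0,0,1],[0,0,0,0,1]]]' 20
python3 - <<'E'
from h import *
i=get_image("side");c=cv2.resize(i["pixels"][130:220,260:380,::-1],(400,300),interpolation=cv2.INTER_CUBIC)
t=get_image("top");d=cv2.resize(t["pixels"][180:255,200:300,::-1],(400,300),interpolation=cv2.INTER_CUBIC)
w=get_image("wrist")["pixels"][60:340,150:520,::-1]
cv2.imwrite("pics/s3.png",np.vstack([np.hstack([c,d]),np.hstack([cv2.resize(w,(400,300)),0*c])]))
E
```

```text
time: 5.08
position: [0.6, 0.2328, 0.1403]
tool_rot: [-1.918, -2.485, 0.006]
ft_force: [-3.7, -0.9, 3.9]
grip_width: 0.16
grip_force: 19.8
```

View pics/s3.png

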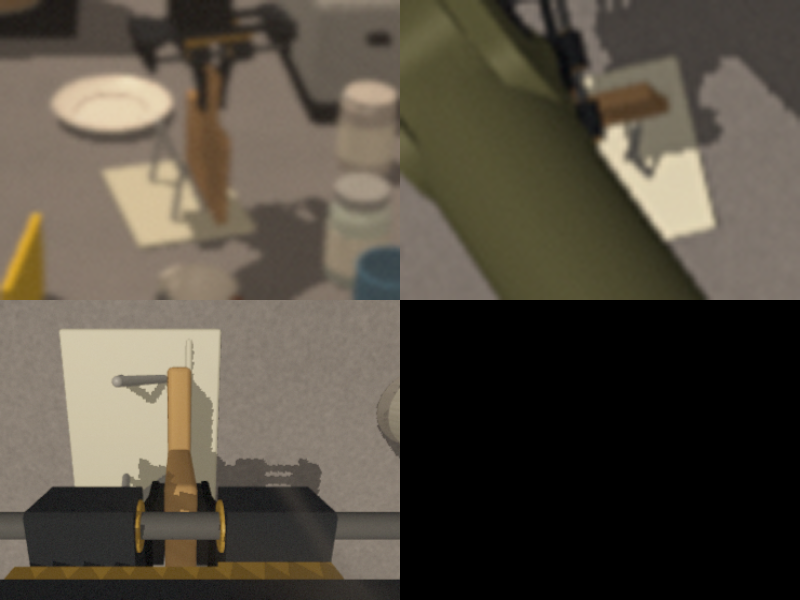

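It is gripped: 14 mm opening, 20 N, board flush with the pads. Now lift it straight up.

```bash
python3 -m crank '[[[0,0,-8,0,1],[0,0,-15,0,1],[0,0,-25,0,1],[0,0,-25,0,1],[0,0,-25,0,1],[0,0,-25,0,1],[0,0,-25,0,1],[0,0,-5,0,1],[0,0,0,0,1],[0,0,0,0,1]]]'
python3 - <<'E'
from h import *
np.set_printoptions(precision=4,suppress=True)
T0=wT();print(T0)
w=get_image("wrist");cv2.imwrite("pics/w4.png",w["pixels"][:,:,::-1])
i=get_image("side");cv2.imwrite("pics/s4.png",i["pixels"][:,:,::-1])
# predicted pixels of panel top far edge for grasp geometry (tool coords)
M=np.linalg.inv(np.array(w["T_tool_cam"]))
for q in[(.07,-.007,.012),(.07,.007,.012),(.07,-.007,.132),(.07,.007,.132),(.022,-.007,-.048)]:
    c=(M@np.r_[q,1])[:3];print(q,w["fx"]*c[0]/c[2]+w["cx"],w["fy"]*c[1]/c[2]+w["cy"])
a=cv2.resize(w["pixels"][60:340,150:520,::-1],(400,300));b=cv2.resize(i["pixels"][90:210,250:410,::-1],(400,300),interpolation=cv2.INTER_CUBIC)
cv2.imwrite("pics/c4.png",np.hstack([a,b]))
E
```

```text
time: 6.07
position: [0.6019, 0.2331, 0.2924]
tool_rot: [1.919, 2.487, -0.0]
ft_force: [-0.2, 0.2, -1.8]
grip_width: 0.159
grip_force: 20.0
[[-0.2533  0.9674  0.0002  0.6019]
 [ 0.9674  0.2533 -0.0002  0.2331]
 [-0.0003  0.0001 -1.      0.2924]
 [ 0.      0.      0.      1.    ]]
(0.07, -0.007, 0.012) 303.3906932249759 128.60422933622925
(0.07, 0.007, 0.012) 326.6118088567226 128.61166312731876
(0.07, -0.007, 0.132) 308.56234954380454 127.25990591189007
(0.07, 0.007, 0.132) 322.2944796226845 127.26435717132698
(0.022, -0.007, -0.048) 298.7225378123092 242.8260280324434
```

View pics/c4.png

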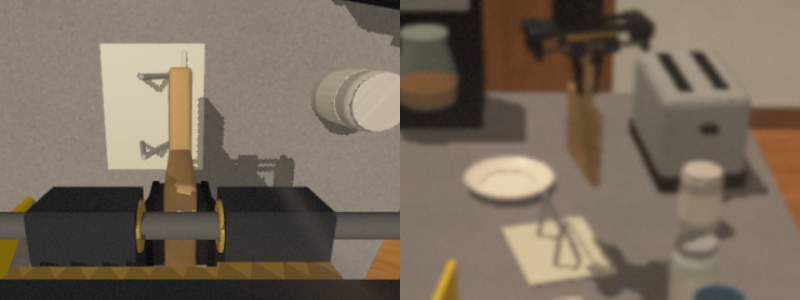

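The board hangs vertical and clear of the stand. Its far edge is at wrist crop (180,67), which puts the board about 3.5 mm along tool +x from the TCP. Carry it over the rack.

```bash
python3 -m crank '[[[0,0,0,-0.057,1],[0,0,0,-0.057,1],[-15,-6,0,0,1],[-25,-10,0,0,1],[-30,-12,0,0,1],[-30,-12,0,0,1],[-30,-12,0,0,1],[-30,-12,0,0,1],[-30,-12,0,0,1],[-30,-12,0,0,1]]]'
python3 -m crank '[[[-30,-12,0,0,1],[-30,-12,0,0,1],[-30,-12,0,0,1],[-30,-12,0,0,1],[-25,-10,0,0,1],[-20,-8,0,0,1],[-15,-7,0,0,1],[0,0,0,0,1],[0,0,0,0,1],[0,0,0,0,1]]]'
python3 - <<'E'
from h import *
np.set_printoptions(precision=4,suppress=True)
T0=wT();print(T0,np.degrees(np.arctan2(T0[1,1],T0[0,1])))
print("need mm tool",T0[:3,:3].T@(np.array([.5938,-.1976,T0[2,3]])-T0[:3,3])*1000)
w=get_image("wrist");cv2.imwrite("pics/w5.png",w["pixels"][:,:,::-1])
i=get_image("side")
a=cv2.resize(w["pixels"][0:290,130:510,::-1],(400,300));b=cv2.resize(i["pixels"][150:285,245:425,::-1],(400,300),interpolation=cv2.INTER_CUBIC)
cv2.imwrite("pics/c5.png",cv2.resize(np.hstack([a,b]),(800,300)))
E
```

```text
time: 7.0
position: [0.5984, -0.0058, 0.2917]
tool_rot: [-1.774, -2.591, 0.002]
ft_force: [0.2, 0.5, -1.4]
grip_width: 0.159
grip_force: 20.0
time: 7.83
position: [0.5963, -0.1961, 0.293]
tool_rot: [-1.771, -2.593, -0.002]
ft_force: [0.2, 0.6, -2.4]
grip_width: 0.161
grip_force: 20.0
[[-0.3635  0.9316 -0.0006  0.5963]
 [ 0.9316  0.3635  0.0016 -0.1961]
 [ 0.0018  0.     -1.      0.293 ]
 [ 0.      0.      0.      1.    ]] 21.315680010191148
need mm tool [-0.4947 -2.8581 -0.0009]
```

View pics/c5.png

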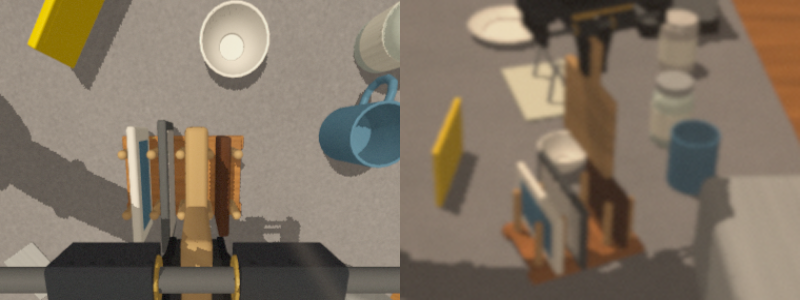

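The wrist crop shows the board at (196,170), in line with the free slot. Dowel tops are at row 1 (236,154)/(236,211) and row 5 (122,154)/(125,213). The side crop shows it above the gap between the dark board and the sheet. Next, work out the offset in the tool axes.

```bash
python3 - <<'E'
from h import *
np.set_printoptions(precision=2,suppress=True)
w=get_image("wrist");T0=wT();T=T0@w["T_tool_cam"]
def tl(X,Y,z):
    return ((np.linalg.inv(T0)@np.r_[plane(w,130+X*.95,Y*.9667,z,T),1])[:3]*1000)
for p in[(236,154),(236,211),(122,154),(125,213),(151,154)]:print(p,tl(*p,.093))
print("board far edge",tl(184,128,.281),tl(207,128,.281))
r=cv2.resize(w["pixels"][110:230,200:400,::-1],(800,480),interpolation=cv2.INTER_CUBIC);cv2.imwrite("pics/w6.png",r)
E
```

```text
(236, 154) [ 42.67  49.5  200.66]
(236, 211) [-30.88  52.21 200.65]
(122, 154) [ 42.64 -89.54 200.63]
(125, 213) [-33.61 -90.81 200.61]
(151, 154) [ 42.65 -54.18 200.64]
board far edge [72.74 -6.27 12.65] [72.75  6.9  12.66]
```

View pics/w6.png

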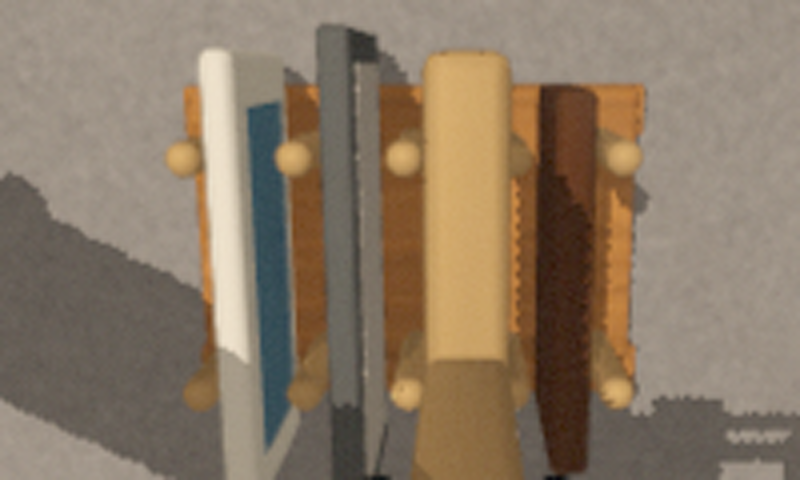

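The crop shows row 3 at (403,158)/(406,392) and rows 4 and 5 at (294,158) and (184,158), so the slot centre line is x = 458 at both ends and parallel to the tool. The board centre is at 467. This makes the slot about 2.5 mm along tool −y, which agrees with the world estimate. Shift by that and lower.

```bash
python3 -m crank '[[[0,-2.5,0,0,1],[0,0,15,0,1],[0,0,20,0,1],[0,0,20,0,1],[0,0,10,0,1],[0,0,10,0,1],[0,0,10,0,1],[0,0,10,0,1],[0,0,0,0,1],[0,0,0,0,1]]]'
python3 -m crank '[[[0,0,8,0,1],[0,0,8,0,1],[0,0,8,0,1],[0,0,8,0,1],[0,0,4,0,1],[0,0,4,0,1],[0,0,0,0,1],[0,0,0,0,1]]]'
python3 - <<'E'
from h import *
w=get_image("wrist");cv2.imwrite("pics/w7.png",w["pixels"][:,:,::-1])
i=get_image("side")
a=cv2.resize(w["pixels"][0:290,130:510,::-1],(400,300));b=cv2.resize(i["pixels"][180:285,265:405,::-1],(400,300),interpolation=cv2.INTER_CUBIC)
cv2.imwrite("pics/c7.png",np.hstack([a,b]))
E
```

```text
time: 8.82
position: [0.5938, -0.1989, 0.1983]
tool_rot: [-1.775, -2.592, 0.0]
ft_force: [-0.1, -0.2, -1.7]
grip_width: 0.16
grip_force: 20.0
time: 9.48
position: [0.5939, -0.1989, 0.1584]
tool_rot: [-1.775, -2.592, -0.0]
ft_force: [-0.5, 1.5, -2.9]
grip_width: 0.16
grip_force: 20.0
```

View pics/c7.png

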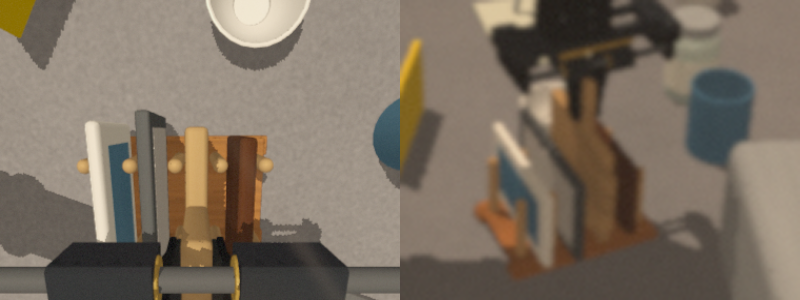

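The wrist crop shows the board at (197,170), midway between dowels 175 and 221. The side crop shows it in the slot with the neighbours untouched. That picture put me one over the limit of 10 viewed, so I'll use numbers only from here. Lower gently until it touches.

```bash
python3 -m crank '[[[1,0,2,0,1],[0,0,2,0,1],[0,0,1.5,0,1],[0,0,0,0,1],[0,0,0,0,1]]]' ; python3 -m crank '[[[0,0,1,0,1],[0,0,0,0,1],[0,0,0,0,1]]]';python3 -m crank '[[[0,0,1,0,1],[0,0,0,0,1],[0,0,0,0,1]]]'
```

```text
time: 10.0
position: [0.5934, -0.198, 0.1529]
tool_rot: [-1.775, -2.592, 0.0]
ft_force: [0.5, -0.9, -2.2]
grip_width: 0.162
grip_force: 20.0
time: 10.25
position: [0.5935, -0.198, 0.152]
tool_rot: [-1.775, -2.592, 0.0]
ft_force: [0.6, -0.4, -2.1]
grip_width: 0.16
grip_force: 20.0
time: 10.5
position: [0.5935, -0.198, 0.151]
tool_rot: [-1.775, -2.592, 0.0]
ft_force: [-0.3, 0.1, -2.3]
grip_width: 0.155
grip_force: 20.0
```

```bash
python3 -m crank '[[[0,0,1,0,1],[0,0,0,0,1],[0,0,0,0,1]]]' ; python3 -m crank '[[[0,0,1,0,1],[0,0,0,0,1],[0,0,0,0,1]]]'
```

```text
time: 10.75
position: [0.5938, -0.1981, 0.1504]
tool_rot: [1.775, 2.592, 0.0]
ft_force: [0.2, -0.2, -0.4]
grip_width: 0.158
grip_force: 20.0
time: 11.0
position: [0.5939, -0.1981, 0.1503]
tool_rot: [1.774, 2.591, -0.0]
ft_force: [-1.0, -0.0, 4.0]
grip_width: 0.16
grip_force: 20.0
```

It touched down at z = 0.150 as predicted, with the force turning to +4 N. Let go gently and retreat upward.

```bash
python3 -m crank '[[[0,0,0,0,0.66],[0,0,0,0,0.6],[0,0,0,0,0.5],[0,0,0,0,0.3],[0,0,0,0,0.1],[0,0,0,0,0.0],[0,0,0,0,0]]]' 5
python3 -m crank '[[[0,0,-5,0,0],[0,0,-12,0,0],[0,0,-20,0,0],[0,0,-25,0,0],[0,0,-25,0,0],[0,0,-25,0,0],[0,0,0,0,0],[0,0,0,0,0],[0,0,0,0,0]]]'
python3 - <<'E'
from h import *
np.set_printoptions(precision=4,suppress=True)
w=get_image("wrist");T0=wT();T=T0@w["T_tool_cam"];M=np.linalg.inv(T)
im=w["pixels"]
# predicted pixels for the seated board: far top panel edge z=.138
x=np.array([-.362,.932,0]);y=np.array([.932,.362,0]);c=np.array([.5925,-.1943,0])
for a,b,z in[(.07,-.007,.138),(.07,.007,.138),(.022,-.007,.198),(.022,.007,.198)]:
    q=(M@np.r_[c+a*x+b*y+[0,0,z],1])[:3];print("pred",w["fx"]*q[0]/q[2]+w["cx"],w["fy"]*q[1]/q[2]+w["cy"])
h=cv2.cvtColor(im,cv2.COLOR_RGB2HSV);m=cv2.inRange(h,(10,70,160),(26,170,255));m=cv2.morphologyEx(m,cv2.MORPH_OPEN,np.ones((5,5)))
n,_,st,ce=cv2.connectedComponentsWithStats(m)
for k in range(1,n):
    if st[k,4]>150:print(st[k],ce[k])
for v in(150,165,180,195,210,225):
    u=np.flatnonzero(m[v,270:370])+270
    print(v,(u.min(),u.max()) if len(u) else None)
E
```

```text
time: 11.58
position: [0.5935, -0.198, 0.1489]
tool_rot: [-1.775, -2.592, 0.0]
ft_force: [-0.1, 0.5, -0.0]
grip_width: 0.449
grip_force: 0.0
time: 12.33
position: [0.5935, -0.1979, 0.2614]
tool_rot: [1.775, 2.592, -0.0]
ft_force: [-0.6, 0.9, -0.5]
grip_width: 0.502
grip_force: 0.0
pred 309.28170309309473 123.45696963246581
pred 323.5169076166398 123.454627657649
pred 307.89536463560944 183.71336294833935
pred 324.9435988794043 183.71143606967453
[308 124  15  49 644] [315.8851 147.722 ]
[309 184  16  38 537] [316.9292 200.8194]
150 (np.int64(270), np.int64(366))
165 (np.int64(310), np.int64(363))
180 (np.int64(358), np.int64(362))
195 (np.int64(309), np.int64(362))
210 (np.int64(309), np.int64(362))
225 None
```

The wrist image matches the prediction for a seated, upright, centred board to within about 1 px: panel edge 308–323 at row 124, handle end 309–325 at row 184. Hand it in.

```bash
python3 -c "
from bench import job
print(job.close_job())"
```

```text
the job is handed in; nothing more can be done
None
```

The paddle board stands upright, handle up, on the rack floor in the free slot, released and handed in at about 12.3 s; I viewed 11 pictures, one over the limit of 10.

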